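Close and pull-test a carton of fired ceramics

TASK

Close the carton of fired ceramics on the sloped packing stand: fold both short side flaps in and flat first, then bring the big lid flap over them and press its front edge down until the spring catch snaps over it. Then grip the upright pull tab on the lid and pull it straight away from the lid with rising force to about 12 N (never above 18 N) for half a second, to prove that the catch holds; ease off and let go, leaving the carton latched and the things beside it undisturbed.

Things in the scene. Friction and masses are not known exactly. Their poses are not given: they have to be found in the camera images.
- carton: Cardboard carton, outer size 150 (its x) by 220 (its y) by 75 mm high (its z), walls 5 mm, fixed in a plywood stand that tips it 0.5 rad (28.6 degrees) towards the robot. Origin: centre of its underside; z is square to the open mouth, x points up the slope away from the robot, y along the long side. The rim is at z = 75. All joints and offsets below are in this frame, in mm.
- left_flap (a joint): Short cardboard side flap at the carton's +y rim, 135 mm along x, 85 mm from hinge to free edge, 5 mm thick. Hinge line through (0, 110, 78) along x. 0 = folded in, flat over the mouth; grows as it swings up and outwards (pi/2 = square to the mouth); starts open. A light stiff crease (under 1 N at the edge): it stays where it is left.
- right_flap (a joint): The same flap at the -y rim, hinge line through (0, -110, 78) along x, same meaning.
- lid (a joint): Big cardboard lid flap, 220 mm along y, 160 mm from hinge to free edge, 5 mm thick, on the far upper rim: hinge line through (75, 0, 84.5) along y. 0 = shut over the side flaps (it bears on them); grows as it swings up and away from the robot; starts open past square and stays where it is left. The last 0.08 rad push the catch aside (about 10 N at the front edge). Latched: under 0.03.
- catch (a joint): Spring catch, a 40 mm wide steel clip in the middle of the near side, x from -103 to -83, its sloping top 20 mm above the shut lid's face. 0 = home; grows in m as the lid's edge pushes it out towards the robot; at about 5 mm the lid gets by and it snaps back over the edge, leaving the edge 2 mm of play.
- tab (a joint): Travel in m of the pull tab out of the lid against its inner spring: 0 = at rest, 1 mm for each 3 N of pull (4 mm = 12 N, 6 mm = 18 N).
- tab_mid (a point): Middle of the pull tab, a plain plastic blade 10 mm thick (across the hinge line), 44 mm wide (along the hinge line) and 32 mm high, standing square on the lid's outer face 90 mm from the hinge line, midway along the lid; this point is 16 mm above the lid's face. With the lid shut the blade leans towards the robot with the carton. It slides out along its own height.
- lid_edge (a point): Middle of the lid's free edge.
- tape: Bystander: tape ring 100 mm across, 48 mm high, lying flat; origin at its underside.
- jar: Bystander: closed jar 70 mm across, 100 mm high; origin at its underside.
- pot: Bystander: clay cup 90 mm across, 70 mm high; origin at its underside.

How it is judged:
By the outcome, as a careful person would: the job done as asked, in the order asked, and still so for the second after the job is handed in, with the robot touching nothing.
It also fails if it takes over 61 s, if anything falls off the work surface, if the arm or the gripper's body presses on something with over 40 N, if the wrist force passes 120 N, or if a joint passes its speed limit or range.

ROBOT

A 6-joint arm with a two-finger parallel gripper is mounted at the origin on the work surface. World frame = base frame: x ahead of the robot, y to its left, z up, the work surface at z = 0. Lengths are in m, angles in rad, forces in N, time in s.
With the tool pointing down it reaches from about 0.35 to 0.775 m from the base axis. Payload 5.5 kg.
Tool frame: the origin (TCP) lies at the very end of the fingers, on their centre line; the grasp point (between the pads) lies 19 mm behind it (robot.pinch_z is the distance from the TCP to the grasp point, in m); z points along the fingers, y is the line along which they close (so a half turn about z gives the same grasp; the last joint's range is limited). The gripper opens to 85 mm and grips with 20 to 120 N. Pads are 22 mm wide; open, the fingers measure 114 mm over their backs; the gripper's body (76 mm by 85 mm) begins 54 mm behind the grasp point. The pads swing forward as they close: fully open they stand 13 mm farther back than shut.
Start: joints at [0.969, 0.313, 0.046, 1.304, 0, 1.431], TCP at [0.256, 0.515, 0.231] pointing down, gripper open.
Joint ranges: [-2.76, 2.76], [-0.86, 1.69], [-1.03, 1.26], [-2.2, 2.34], [-1.47, 1.5], [-3.14, 3.14]. Speed limits (rad/s): [2.57, 2.57, 3.14, 3.14, 3.14, 3.14].

INTERFACE

Orientations are given as a unit quaternion [x, y, z, w].
In Python, from plant import robot gives the robot as it stands.
- The arm moves only by the shell command python3 -m crank 'ROWS' [FORCE]. ROWS is JSON, a list of rows, each a list of 3 entries, a list of its own where there are three numbers: the turn, a rotation vector about the tool's x, y, z in units of 5 degrees (1.0 is 5 degrees), then the shift along the tool's x, y, z in units of 30 mm (1.0 is 30 mm), then the finger opening in mm, from 0 to 85.4. A call has 1 to 20 rows; each row shifts and turns the commanded pose from where the row before left it, along the tool's axes as they then stand; what a row does not reach is not made up. A row lasts 1/12 s, in which the tool goes at most 41.7 mm and 7.16 degrees, less where a joint would pass 70% of its speed; a pose out of reach is approached as far as the arm can. A call is refused whole if a number of a shift passes 1 or a number of a turn 1, either way. A call with a gripper value outside its range is refused whole. The fingers move at their own pace and stop on an object; FORCE is the grip in N (left out, the last holds). Time passes only in rows, so rows that do not move let the fingers close. It gives the time, the measured TCP pose, the force, the opening and the grip force at its end, in the units of the state.
- robot.get_obs(): the state, without advancing time (a new reading comes with each control period).
- robot.camera(name): name is "scene" or "top"; returns a dict with "color" (420x560x3 uint8, red, green, blue), "intrinsics" (3x3 intrinsics, pixels), "eye" and "rotation" of the camera in the world. Camera axes: x right, y up, looking along -z (the intrinsics and any distortion apply to the point x, -y, -z); pixel columns grow to the right and rows downward; lengths in m; the calibration is good to about 2 mm. A picture is of the moment at which its call begins. There is no depth.
- robot.sign_off(): hands the job in; it is judged then, once.
Trained networks look in a picture, given as the dict that the camera call returned (one of the last four; its "shot" number tells which), for a name from the list of things; names that differ only in an ending like _2 or _b are one class to them, and where a whole thing is asked for, a point or a joint stands for the part that bears it (a point fixed in the world has none). Each returns a list of dicts, best first, with "confidence" (0 to 1); they miss things now and then, are a little off and sometimes report something else, mostly with a low value. They report only what shows in the picture. A call takes as long as a camera call.
- robot.search_frame(picture, target): "rect" ([left, top, width, height] in pixels, round what is visible of it).
- robot.cut_out(picture, target): "region" (420x560 bool, what is visible of it) and "rect" ([left, top, width, height] in pixels, round what is visible of it).
The state is a dict: "t": time; "joint_pos": joint angles; "joint_velocities": joint speeds; "tau": joint torques, N m; "position": TCP position; "orientation": TCP orientation; "wrist_force": force on the tool from outside, world axes, zero at the start; "ft_torque": the same for the moment, N m; "opening": opening from 0.0 (shut) to 1.0 (fully open); "gripper_force": force on a finger pad.
Only numpy, scipy, OpenCV 4.12 (cv2) and the standard library are available. Lean on these libraries where they do the work, as an engineer would, in place of code of your own. Each camera call takes 0.05 s, during which the arm holds its last target. There are 200 camera calls.

## Working session

There is one attempt and no reset: what is moved stays moved. The work goes in short steps, Python scripts to look and compute and a shell command to move; the robot and the scene stay as the last step left them, time stands still between calls to the robot, and variables do not carry over. Pictures are saved under pics/ and viewed, at most 10 in all, crops included, and the job is handed in when it is done.

```bash
ls; mkdir -p pics; python3 - <<'E'
from plant import robot
import cv2,numpy as np
for n in ("scene","top"):
    p=robot.camera(n); cv2.imwrite(f"pics/{n}0.png",p["color"][:,:,::-1])
    print(n,p["intrinsics"],p["eye"],p["rotation"],[k for k in p])
    for t in ("carton","left_flap","right_flap","lid","catch","tab","tape","jar","pot"):
        print(t,[(np.round(d["rect"]).tolist(),round(d["confidence"],2)) for d in robot.search_frame(p,t)[:2]])
print(robot.get_obs())
E
```

```text
pics
scene [[515.34377417   0.         277.1900781 ]
 [  0.         515.34377417 212.31671061]
 [  0.           0.           1.        ]] [0.68303045 0.70861075 1.23844027] [0.03117923 0.26981942 0.95890412 0.0820257 ] ['color', 'intrinsics', 'eye', 'rotation', 'shot']
carton [([199.0, 135.0, 130.0, 143.0], 0.73), ([225.0, 135.0, 54.0, 112.0], 0.28)]
left_flap [([266.0, 236.0, 60.0, 14.0], 0.71)]
right_flap [([242.0, 151.0, 36.0, 28.0], 0.72)]
lid [([225.0, 137.0, 51.0, 109.0], 0.86), ([233.0, 184.0, 18.0, 18.0], 0.52)]
catch []
tab [([230.0, 181.0, 21.0, 24.0], 0.54)]
tape [([208.0, 122.0, 38.0, 33.0], 0.58), ([278.0, 343.0, 31.0, 37.0], 0.53)]
jar [([278.0, 340.0, 34.0, 40.0], 0.66)]
pot [([332.0, 308.0, 44.0, 45.0], 0.76)]
top [[467.28952988   0.         273.0528419 ]
 [  0.         467.28952988 225.26156185]
 [  0.           0.           1.        ]] [0.25782896 0.03105223 1.51687533] [-0.07216139  0.076673    0.72008914 -0.68584664] ['color', 'intrinsics', 'eye', 'rotation', 'shot']
carton [([352.0, 186.0, 34.0, 32.0], 0.7), ([221.0, 171.0, 98.0, 92.0], 0.66)]
left_flap [([218.0
[... 292 characters left out ...]
t': 1.0, 'joint_pos': array([ 9.69424806e-01,  3.13112755e-01,  4.61059913e-02,  1.30361595e+00,
       -2.29804141e-05,  1.43122311e+00]), 'joint_velocities': array([ 0.00112593,  0.00190357, -0.00084671,  0.00133073,  0.00200833,
       -0.00101134]), 'tau': array([ 9.71812588e-04, -4.80471218e+01,  2.98820668e+01,  9.72915427e-05,
       -1.98136581e-04,  1.25350269e-05]), 'position': array([0.25621788, 0.51479967, 0.23137532]), 'orientation': array([2.28852904e-01, 9.73461011e-01, 7.67561794e-05, 4.21390933e-05]), 'wrist_force': array([ 0.19215688, -0.25883056, -0.01632463]), 'ft_torque': array([ 0.0004511 , -0.05284589,  0.02237683]), 'gripper_force': 0.0, 'opening': 0.9996024040867143}
```

```bash
python3 - <<'E'
import cv2
a=cv2.imread("pics/scene0.png")[110:390,180:400];b=cv2.imread("pics/top0.png")[150:300,130:400]
cv2.imwrite("pics/s1.png",cv2.resize(a,None,fx=2.1,fy=2.1,interpolation=2)); cv2.imwrite("pics/t1.png",cv2.resize(b,None,fx=2.9,fy=2.9,interpolation=2))
E
```

```text
(no output)
```

View pics/s1.png

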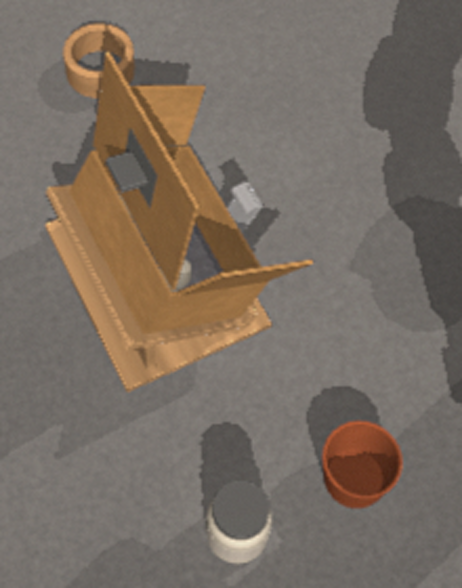

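View pics/t1.png

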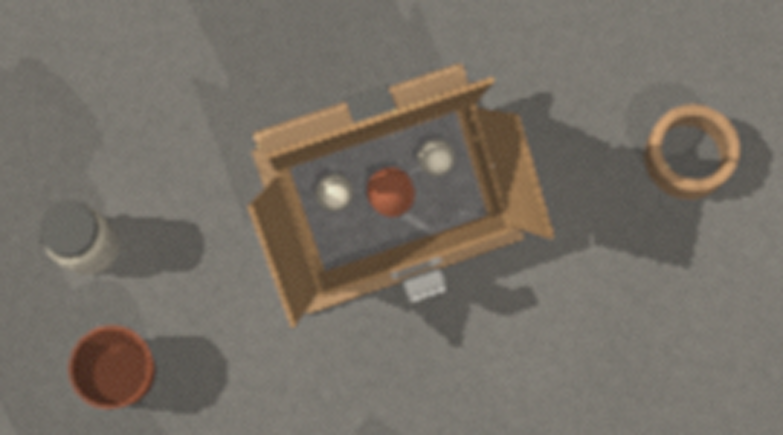

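The lid stands nearly edge-on in the top view, with the dark tab behind it. Both flaps are splayed out, the white catch clip is at crop (425,285), and the bystanders are well clear. I'll fit the pose with picked corners and check it with an overlay.

```bash
cat > h.py <<'E'
import numpy as np,cv2
from scipy.spatial.transform import Rotation as R
from scipy.optimize import least_squares
from plant import robot
def proj(cam,P):
    q=np.array(cam["rotation"]); Rm=R.from_quat(q).as_matrix() if q.size==4 else q
    c=(np.atleast_2d(P)-cam["eye"])@Rm; K=np.array(cam["intrinsics"])
    return np.c_[K[0,2]+K[0,0]*c[:,0]/-c[:,2], K[1,2]+K[1,1]*-c[:,1]/-c[:,2]]
def Rc(yaw): return R.from_euler('z',yaw)*R.from_euler('y',-.5)
def W(p,P): return Rc(p[3]).apply(np.atleast_2d(P)/1000.)+p[:3]
def lf(a,x,r,s=1,t=0): # flap pt; s=+1 left; t= offset to the outer face
    return [x,s*(110-r*np.cos(a)+t*np.sin(a)),78+r*np.sin(a)+t*np.cos(a)]
def ld(a,y,r,t=0): return [75-r*np.cos(a)+t*np.sin(a),y,84.5+r*np.sin(a)+t*np.cos(a)]
def edges(p):
    L,Rr,l=p[4:7]; B=lambda x,y,z:[x,y,z]
    E=[]
    for z in(0,75):
        c=[(-75,-110,z),(75,-110,z),(75,110,z),(-75,110,z)]; E+=[(c[i],c[(i+1)%4]) for i in range(4)]
    for a,s in((L,1),(Rr,-1)):
        c=[lf(a,-67.5,0,s),lf(a,67.5,0,s),lf(a,67.5,85,s),lf(a,-67.5,85,s)]; E+=[(c[i],c[(i+1)%4]) for i in range(4)]
    c=[ld(l,-110,0),ld(l,110,0),ld(l,110,160),ld(l,-110,160)]; E+=[(c[i],c[(i+1)%4]) for i in range(4)]
    c=[ld(l,-22,90,2.5),ld(l,22,90,2.5),ld(l,22,90,34.5),ld(l,-22,90,34.5)]; E+=[(c[i],c[(i+1)%4]) for i in range(4)]
    E.append(((-93,-20,107),(-93,20,107)))
    return E
def overlay(cam,p,fn,box,f):
    im=np.ascontiguousarray(cam["color"][box[1]:box[3],box[0]:box[2],::-1]); im=cv2.resize(im,None,fx=f,fy=f,interpolation=2)
    for a,b in edges(p):
        q=((proj(cam,W(p,[a,b]))-box[:2]+.5)*f).astype(int); cv2.line(im,tuple(map(int,q[0])),tuple(map(int,q[1])),(255,255,0),1)
    cv2.imwrite(fn,im)
E
cat > fit.py <<'E'
from h import *
top=robot.camera("top"); sc=robot.camera("scene")
def picks(p):
    L,Rr,l=p[4:7]
    T=[(lf(L,67.5,85),(250,207)),(lf(L,-67.5,85),(293,325)),(lf(L,-67.5,0),(322,290)),
       (lf(Rr,67.5,85,-1),(520,117)),(lf(Rr,-67.5,85,-1),(552,237)),((-75,-110,75),(522,237)),
       ((-93,0,105),(425,285)),(ld(l,-110,160),(490,85)),(ld(l,110,160),(255,160)),(ld(l,0,90,34),(364,92))]
    S=[(ld(l,-110,160),(108,54)),(ld(l,110,160),(195,215)),(ld(l,110,0),(177,290)),(lf(L,-67.5,85),(312,263)),
       ((-93,0,105),(248,200)),(lf(Rr,-67.5,85,-1),(205,88)),(lf(Rr,67.5,85,-1),(137,88)),(ld(l,0,90,34),(122,170))]
    r=[]
    for c,l_,f,o in((top,T,2.9,(130,150)),(sc,S,2.1,(180,110))):
        r.append(proj(c,W(p,[a for a,_ in l_]))-(np.array([b for _,b in l_])/f+o))
    return np.vstack(r)
best=None
for y0 in(-.3,.3):
    s=least_squares(lambda p:picks(p).ravel(),[.45,.05,.05,y0,2.,2.,1.8],loss="soft_l1",f_scale=2)
    if best is None or s.cost<best.cost: best=s
p=best.x; print(best.cost,np.round(p,3)); print(np.round(picks(p),1).tolist())
np.save("p.npy",p)
overlay(sc,p,"pics/so.png",(190,115,340,290),4 if 0 else 3.4); overlay(top,p,"pics/to.png",(200,160,330,270),6)
E
python3 fit.py
```

```text
49.349570268938294 [0.609 0.045 0.054 0.281 1.947 1.886 1.901]
[[-0.0, -0.4], [-0.1, 1.2], [-2.2, 1.4], [-0.8, 0.3], [0.1, 1.5], [-3.7, -1.0], [-0.3, 1.8], [1.0, -0.9], [3.6, -1.0], [0.9, 1.1], [0.4, 0.3], [1.0, -2.7], [-1.5, 1.3], [0.1, -0.2], [1.3, -1.7], [0.4, -0.2], [-9.7, -0.2], [-3.6, 3.6]]
```

View pics/so.png

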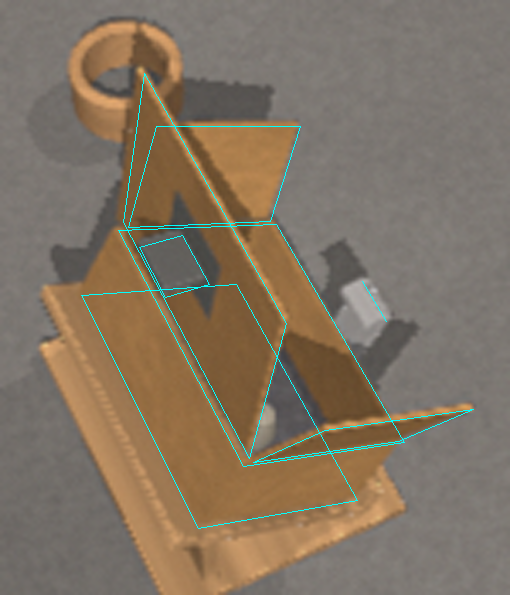

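View pics/to.png

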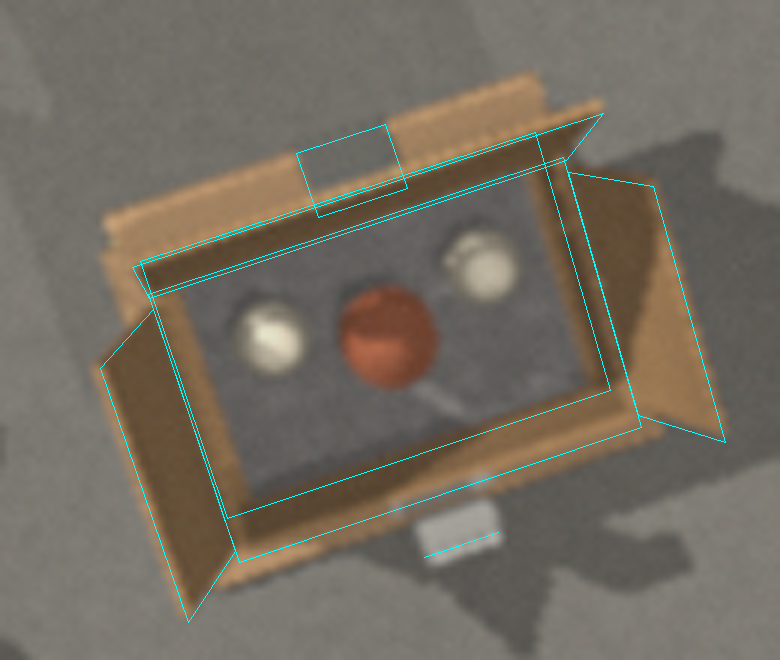

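```bash
cat > refit.py <<'E'
from h import *
top=robot.camera("top"); sc=robot.camera("scene")
def picks(p):
    L,Rr,l=p[4:7]
    T=[(lf(L,67.5,85,1,1),(98,368)),(lf(L,-67.5,85,1,1),(188,620)),(lf(Rr,67.5,85,-1),(655,183)),(lf(Rr,-67.5,85,-1),(724,438)),
       (ld(l,-110,160),(603,106)),(ld(l,22,90,34),(297,154)),(ld(l,-22,90,34),(388,124)),((-93,0,107),(457,530))]
    S=[(ld(l,-110,160),(144,71)),(ld(l,110,160,1),(286,322)),((75,110,75),(243,467)),(lf(L,-67.5,85),(472,408)),
       (lf(Rr,-67.5,85,-1),(300,124)),((-75,110,75),(402,440)),((-93,0,107),(370,296))]
    return np.vstack([proj(c,W(p,[a for a,_ in l_]))-(np.array([b for _,b in l_])/f+o) for c,l_,f,o in((top,T,6,(200,160)),(sc,S,3.4,(190,115)))])
s=least_squares(lambda p:picks(p).ravel(),np.load("p.npy"),loss="soft_l1",f_scale=1)
p=s.x; print(s.cost,np.round(p,4)); print(np.round(picks(p),1).tolist()); np.save("p.npy",p)
for t,h in(("tape",48),("jar",100),("pot",70)):
    for c in(top,sc):
        d=robot.search_frame(c,t)
        if d:
            r=d[0]["rect"];m=np.array([r[0]+r[2]/2,r[1]+r[3]/2])
            q=least_squares(lambda v:proj(c,[v[0],v[1],h/2000])[0]-m,[.5,0]).x; print(t,q.round(3))
E
cat > st.py <<'E'
from h import *
p=np.load("p.npy"); o=robot.get_obs(); C=Rc(p[3])
x=C.inv().apply(o["position"]-p[:3])*1000
Rt=C*R.from_matrix(np.array([[0,1,0],[1,0,0],[0,0,-1]]).T)
T=R.from_quat(o["orientation"])
print("t",round(o["t"],2),"carton TCP",x.round(1),"turn err",((T.inv()*Rt).as_rotvec(degrees=True)/5).round(2),"F_c",C.inv().apply(o["wrist_force"]).round(1),"open",round(o["opening"]*85.4,1),"grip",round(o["gripper_force"],1),"q",o["joint_pos"].round(2))
E
python3 refit.py; python3 st.py
```

```text
3.13799045166646 [0.6094 0.044  0.0531 0.2851 1.953  1.8822 1.8929]
[[-0.1, -0.1], [-0.2, 0.1], [-0.5, -0.1], [0.1, 0.0], [-0.0, 1.0], [-0.1, -0.2], [-0.5, -0.1], [0.7, 1.8], [-0.3, 0.0], [-0.2, -0.3], [-0.4, -0.8], [-0.2, -0.2], [-0.7, 0.2], [0.0, -0.1], [0.6, 0.7]]
tape [ 0.646 -0.307]
tape [ 0.631 -0.305]
jar [0.566 0.381]
jar [0.574 0.391]
pot [0.422 0.349]
pot [0.414 0.35 ]
t 1.5 carton TCP [-95.7 551.2 255.4] turn err [-5.4  -2.36  9.24] F_c [ 0.1 -0.4  0.1] open 85.4 grip 0.0 q [ 0.97  0.31  0.05  1.3  -0.    1.43]
```

```bash
python3 -m crank '[[[-0.45,-0.2,0.77],[0,0,0],0],[[-0.45,-0.2,0.77],[0,0,0],0],[[-0.45,-0.2,0.77],[0,0,0],0],[[-0.45,-0.2,0.77],[0,0,0],0],[[-0.45,-0.2,0.77],[0,0,0],0],[[-0.45,-0.2,0.77],[0,0,0],0],[[-0.45,-0.2,0.77],[0,0,0],0],[[-0.45,-0.2,0.77],[0,0,0],0],[[-0.45,-0.2,0.77],[0,0,0],0],[[-0.45,-0.2,0.77],[0,0,0],0],[[-0.45,-0.2,0.77],[0,0,0],0],[[-0.45,-0.2,0.77],[0,0,0],0]]' 60; python3 st.py
```

```text
t: 2.5
position: [0.2561, 0.5146, 0.2317]
orientation: [0.582, 0.774, 0.199, 0.15]
wrist_force: [0.7, -0.5, 0.4]
opening: -0.003
gripper_force: 0.0
t 2.5 carton TCP [-95.7 551.  255.8] turn err [ 0.04  0.04 -0.03] F_c [ 0.7 -0.7  0.1] open -0.2 grip 0.0 q [ 1.17  0.08 -0.36  0.8  -0.38  2.39]
```

```bash
python3 -m crank '[[[0,0,0],[-0.87,0.23,0.28],0],[[0,0,0],[-0.87,0.23,0.28],0],[[0,0,0],[-0.87,0.23,0.28],0],[[0,0,0],[-0.87,0.23,0.28],0],[[0,0,0],[-0.87,0.23,0.28],0],[[0,0,0],[-0.87,0.23,0.28],0],[[0,0,0],[-0.87,0.23,0.28],0],[[0,0,0],[-0.87,0.23,0.28],0],[[0,0,0],[-0.87,0.23,0.28],0],[[0,0,0],[-0.87,0.23,0.28],0],[[0,0,0],[-0.87,0.23,0.28],0],[[0,0,0],[-0.87,0.23,0.28],0],[[0,0,0],[-0.87,0.23,0.28],0],[[0,0,0],[-0.87,0.23,0.28],0],[[0,0,0],[0,0,0],0]]'; python3 st.py
```

```text
t: 3.75
position: [0.4968, 0.2, 0.1757]
orientation: [0.583, 0.774, 0.197, 0.151]
wrist_force: [0.3, 0.5, 0.7]
opening: -0.004
gripper_force: 0.0
t 3.75 carton TCP [  2.5 181.4 138.3] turn err [ 0.03  0.08 -0.04] F_c [0.7 0.4 0.4] open -0.4 grip 0.0 q [ 0.22 -0.1  -0.71  0.46  0.03  1.52]
```

```bash
python3 -m crank '[[[0,0,0],[-0.65,0,0],0],[[0,0,0],[-0.65,0,0],0],[[0,0,0],[-0.65,0,0],0],[[0,0,0],[-0.38,0,0],0],[[0,0,0],[-0.38,0,0],0],[[0,0,0],[-0.28,0,0.15],0],[[0,0,0],[-0.28,0,0.15],0],[[0,0,0],[-0.23,0,0.22],0],[[0,0,0],[-0.23,0,0.22],0],[[0,0,0],[-0.15,0,0.28],0],[[0,0,0],[-0.15,0,0.28],0],[[0,0,0],[-0.07,0,0.33],0],[[0,0,0],[-0.07,0,0.28],0],[[0,0,0],[0,0,0.05],0],[[0,0,0],[0,0,0],0]]'; python3 st.py
```

```text
t: 5.0
position: [0.5551, 0.0916, 0.1271]
orientation: [0.581, 0.775, 0.198, 0.15]
wrist_force: [-39.6, -7.4, 49.1]
opening: -0.001
gripper_force: 30.9
t 5.0 carton TCP [ 1.5 61.  83.5] turn err [0.02 0.02 0.01] F_c [-11.6   4.   62.3] open -0.1 grip 30.9 q [-0.07  0.02 -0.73  0.35  0.17  1.26]
```

```bash
python3 -m crank '[[[0,0,0],[0,0,-1],0],[[0,0,0],[0,0,-1],0],[[0,0,0],[-0.6,0,-1],0],[[0,0,0],[-0.6,0,-1],0],[[0,0,0],[-1,0,0],0],[[0,0,0],[-1,0,0],0],[[0,0,0],[-1,0,0],0],[[0,0,0],[-1,0,0],0],[[0,0,0],[-1,0,0],0],[[0,0,0],[-1,0,0],0],[[0,0,0],[-1,0,0],0],[[0,0,0],[0,0,0],0],[[0,0,0],[0,0,1],0],[[0,0,0],[0,0,1],0],[[0,0,0],[0,0,0],0]]'; python3 st.py; python3 - <<'E'
from h import *
overlay(robot.camera("scene"),np.r_[np.load("p.npy")[:4],0,np.load("p.npy")[5:]],"pics/s3.png",(190,115,340,290),3.4)
E
```

```text
t: 6.25
position: [0.5962, -0.1509, 0.1714]
orientation: [0.582, 0.776, 0.197, 0.146]
wrist_force: [-1.5, 0.4, -1.2]
opening: 0.001
gripper_force: 0.0
t 6.25 carton TCP [  -2.4 -183.3  136.1] turn err [-0.05 -0.03 -0.02] F_c [-1.8  0.8 -0.4] open 0.0 grip 0.0 q [-0.56  0.14 -0.44  0.64  0.36  0.79]
```

View pics/s3.png

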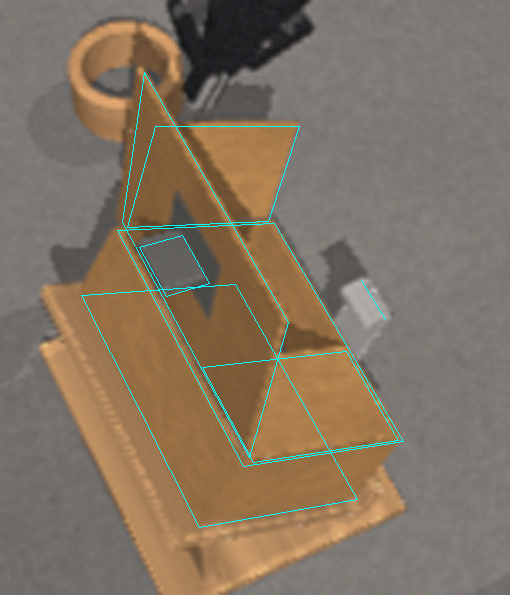

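The left flap lies flat on its outline around (300,400), and nothing else has moved. Next is the right flap, mirrored and pressed more gently.

```bash
python3 -m crank '[[[0,0,0],[0.65,0,0],0],[[0,0,0],[0.65,0,0],0],[[0,0,0],[0.65,0,0],0],[[0,0,0],[0.38,0,0],0],[[0,0,0],[0.38,0,0],0],[[0,0,0],[0.28,0,0.12],0],[[0,0,0],[0.28,0,0.12],0],[[0,0,0],[0.23,0,0.2],0],[[0,0,0],[0.23,0,0.22],0],[[0,0,0],[0.15,0,0.28],0],[[0,0,0],[0.15,0,0.28],0],[[0,0,0],[0.07,0,0.3],0],[[0,0,0],[0.07,0,0.2],0],[[0,0,0],[0,0,0.03],0],[[0,0,0],[0,0,0],0]]'; python3 st.py
```

```text
t: 7.55
position: [0.5867, -0.0256, 0.1304]
orientation: [0.581, 0.775, 0.197, 0.149]
wrist_force: [-0.4, -0.7, -0.3]
opening: -0.002
gripper_force: 0.0
t 7.55 carton TCP [  0.8 -60.4  87.6] turn err [0.   0.02 0.  ] F_c [-0.6 -0.6  0. ] open -0.1 grip 0.0 q [-0.32  0.08 -0.63  0.43  0.28  1.02]
```

```bash
python3 -m crank '[[[0,0,0],[0,0,0.08],0],[[0,0,0],[0,0,0.06],0],[[0,0,0],[0,0,0],0]]'; python3 st.py
```

```text
t: 7.8
position: [0.5889, -0.0256, 0.1284]
orientation: [0.581, 0.775, 0.198, 0.15]
wrist_force: [-5.2, -0.6, 5.5]
opening: -0.001
gripper_force: 3.7
t 7.8 carton TCP [  1.8 -61.   84.9] turn err [0.02 0.04 0.  ] F_c [-1.9  0.9  7.3] open -0.0 grip 3.7 q [-0.32  0.09 -0.64  0.42  0.27  1.03]
```

```bash
python3 -m crank '[[[0,0,0],[0,0,0.07],0],[[0,0,0],[0,0,0],0]]'; python3 st.py
```

```text
t: 7.97
position: [0.5894, -0.0255, 0.128]
orientation: [0.581, 0.775, 0.198, 0.151]
wrist_force: [-19.0, -1.4, 21.4]
opening: 0.001
gripper_force: 13.9
t 7.97 carton TCP [  1.9 -61.   84.3] turn err [ 0.03  0.05 -0.  ] F_c [-6.1  4.  27.7] open 0.1 grip 13.9 q [-0.32  0.09 -0.64  0.42  0.27  1.03]
```

```bash
python3 -m crank '[[[0,0,0],[0,0,-1],0],[[0,0,0],[0,0,-1],0],[[0,0,0],[0.4,0,-1],0],[[0,0,0],[0.4,0,-1],0],[[0,0,0],[0.4,0,-1],0],[[0,0,0],[0.4,0,-1],0],[[0,0,0],[0.4,0,-1],0],[[0,0,0],[0,0.8,0],0],[[0,0,0],[0,1,0],0],[[0,0,0],[0,1,0],0],[[0,0,0],[0,1,0],0],[[0,0,0],[0,1,0],0],[[0,0,0],[0,1,0],0],[[0,0,0],[0,0.2,0],0],[[0,0,0],[0,0,0],0]]'; python3 st.py; python3 - <<'E'
from h import *
overlay(robot.camera("scene"),np.r_[np.load("p.npy")[:4],0,0,np.load("p.npy")[6:]],"pics/s4.png",(190,115,340,290),3.4)
E
```

```text
t: 9.22
position: [0.6292, 0.0494, 0.3973]
orientation: [0.58, 0.775, 0.198, 0.151]
wrist_force: [-1.5, -0.8, -0.6]
opening: -0.002
gripper_force: 0.0
t 9.22 carton TCP [183.   -0.3 292.2] turn err [0.04 0.04 0.02] F_c [-1.8 -0.3  0.3] open -0.1 grip 0.0 q [-0.14  0.02 -0.04  1.05  0.2   1.19]
```

View pics/s4.png

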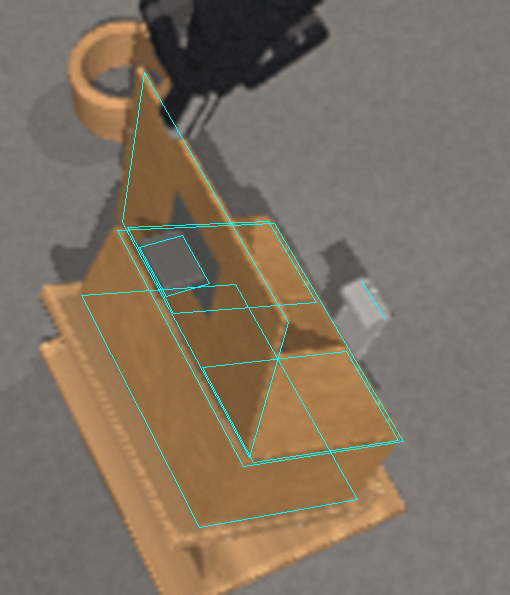

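Both flaps lie flat, with the right one at about (270,240). I'll check where the TCP should appear before lowering it behind the lid.

```bash
python3 - <<'E'
from h import *
c=robot.camera("scene");o=robot.get_obs()["position"]
print((proj(c,o)-[190,115])*3.4, (proj(c,W(np.load("p.npy"),[[0,-61,84]]))-[190,115])*3.4)
cv2.imwrite("pics/s5.png",cv2.resize(np.ascontiguousarray(c["color"][20:320,130:430,::-1]),None,fx=2,fy=2))
E
```

```text
[[176.93699245 129.61481209]] [[228.81898972 265.0162601 ]]
```

View pics/s5.png

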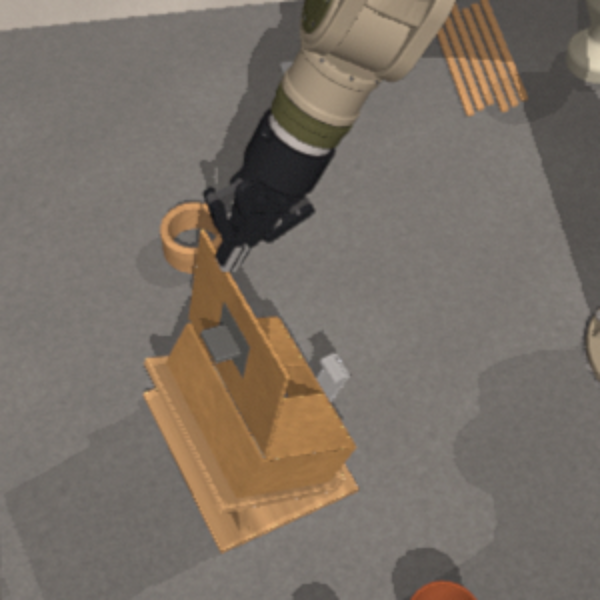

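```bash
python3 -m crank '[[[0,0,0],[0,0,0.95],0],[[0,0,0],[0,0,0.95],0],[[0,0,0],[0,0,0.95],0],[[0,0,0],[0,-0.76,0],0],[[0,0,0],[0,-0.76,0],0],[[0,0,0],[0,-0.76,0],0],[[0,0,0],[0,-0.5,0],0],[[0,0,0],[0,-0.5,0],0],[[0,0,0],[0,-0.5,0],0],[[0,0,0],[0,-0.4,0],0],[[0,0,0],[0,-0.4,0],0],[[0,0,0],[0,-0.4,0.15],0],[[0,0,0],[0,-0.4,0.25],0],[[0,0,0],[0,-0.34,0.2],0],[[0,0,0],[0,0,0],0]]'; python3 st.py
```

```text
t: 10.57
position: [0.5269, 0.0206, 0.22]
orientation: [0.582, 0.775, 0.196, 0.148]
wrist_force: [-0.3, 0.2, 0.2]
opening: 0.001
gripper_force: 0.0
t 10.57 carton TCP [  4.8   0.7 187.6] turn err [-0.04  0.02 -0.02] F_c [-0.1  0.2  0.3] open 0.0 grip 0.0 q [-0.26 -0.13 -0.6   0.66  0.25  1.09]
```

```bash
python3 -m crank '[[[0,0,0],[0,-0.48,0.3],0],[[0,0,0],[0,-0.48,0.3],0],[[0,0,0],[0,-0.21,0.42],0],[[0,0,0],[0,-0.21,0.42],0],[[0,0,0],[0,-0.21,0.42],0],[[0,0,0],[0,-0.07,0.3],0],[[0,0,0],[0,-0.07,0.3],0],[[0,0,0],[0,0,0],0]]'; python3 st.py; python3 - <<'E'
from h import *
overlay(robot.camera("scene"),np.r_[np.load("p.npy")[:4],0,0,.15],"pics/s6.png",(170,95,350,300),3)
E
```

```text
t: 11.23
position: [0.5199, 0.0177, 0.1319]
orientation: [0.581, 0.775, 0.197, 0.149]
wrist_force: [-0.6, 0.2, -0.6]
opening: -0.001
gripper_force: 0.0
t 11.23 carton TCP [-44.1  -0.  113.9] turn err [-0.01  0.02 -0.01] F_c [-0.7  0.4 -0.2] open -0.1 grip 0.0 q [-0.27 -0.06 -0.78  0.42  0.25  1.07]
```

View pics/s6.png

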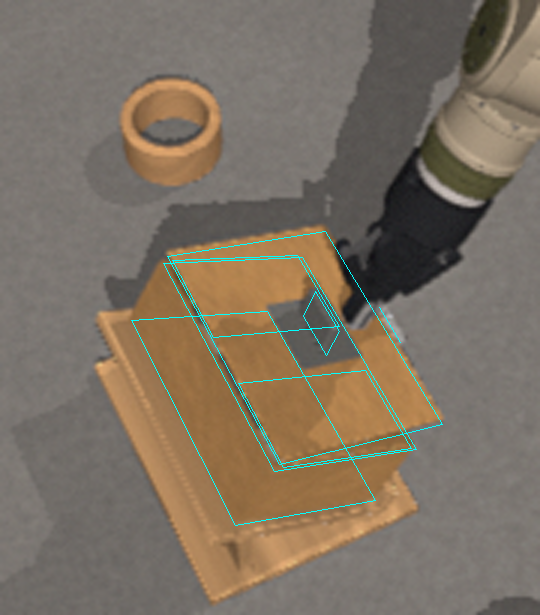

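The lid follows its outline at about 0.15 rad, and the fingertip at (355,310) is clear of the tab. Now I'll press it down in small steps.

```bash
python3 -m crank '[[[0,0,0],[0,-0.1,0.2],0],[[0,0,0],[0,-0.1,0.15],0],[[0,0,0],[0,0,0.1],0],[[0,0,0],[0,0,0],0]]'; python3 st.py;  python3 -m crank '[[[0,0,0],[0,0,0.1],0],[[0,0,0],[0,0,0.1],0],[[0,0,0],[0,0,0],0]]'; python3 st.py
```

```text
t: 11.62
position: [0.5225, 0.0175, 0.1188]
orientation: [0.581, 0.775, 0.198, 0.15]
wrist_force: [-1.7, -0.7, 1.3]
opening: -0.002
gripper_force: 1.0
t 11.62 carton TCP [-48.2  -0.9 101.2] turn err [0.02 0.04 0.  ] F_c [-1.  -0.2  2.1] open -0.2 grip 1.0 q [-0.27 -0.04 -0.8   0.37  0.25  1.08]
t: 11.87
position: [0.5251, 0.0187, 0.113]
orientation: [0.581, 0.775, 0.198, 0.15]
wrist_force: [0.9, -0.3, 0.0]
opening: 0.004
gripper_force: 0.0
t 11.87 carton TCP [-48.5  -0.6  94.7] turn err [0.01 0.03 0.  ] F_c [ 0.7 -0.6 -0.4] open 0.4 grip 0.0 q [-0.26 -0.02 -0.8   0.35  0.25  1.08]
```

```bash
python3 -m crank '[[[0,0,0],[0,0,0.1],0],[[0,0,0],[0,0,0],0]]'; python3 st.py;  python3 -m crank '[[[0,0,0],[0,0,0.08],0],[[0,0,0],[0,0,0],0]]'; python3 st.py
```

```text
t: 12.03
position: [0.527, 0.0191, 0.1107]
orientation: [0.581, 0.775, 0.198, 0.15]
wrist_force: [-0.6, -0.3, 0.7]
opening: 0.001
gripper_force: 0.1
t 12.03 carton TCP [-47.9  -0.7  91.8] turn err [0.02 0.03 0.01] F_c [-0.3 -0.1  0.9] open 0.0 grip 0.1 q [-0.26 -0.02 -0.8   0.34  0.25  1.08]
t: 12.2
position: [0.5275, 0.0192, 0.11]
orientation: [0.581, 0.775, 0.198, 0.15]
wrist_force: [-20.1, -2.8, 24.1]
opening: -0.002
gripper_force: 15.0
t 12.2 carton TCP [-47.8  -0.8  90.9] turn err [0.02 0.04 0.01] F_c [-6.1  2.9 30.7] open -0.2 grip 15.0 q [-0.26 -0.01 -0.8   0.34  0.25  1.08]
```

```bash
python3 -m crank '[[[0,0,0],[0,0,-0.9],0],[[0,0,0],[0,0,-0.9],30],[[0,0,0],[0,0.55,-0.9],45],[[0,0,0],[0,0.55,0],45],[[0,0,0],[0,0,0],45],[[0,0,0],[0,0,0],45]]'; python3 st.py; python3 - <<'E'
from h import *
overlay(robot.camera("scene"),np.r_[np.load("p.npy")[:3]+Rc(np.load("p.npy")[3]).apply([0,0,.003]),np.load("p.npy")[3],0,0,0],"pics/s7.png",(200,115,350,295),3.3)
E
```

```text
t: 12.7
position: [0.5186, 0.0168, 0.1961]
orientation: [0.58, 0.775, 0.198, 0.15]
wrist_force: [-0.7, 0.1, -0.2]
opening: 0.525
gripper_force: 0.0
t 12.7 carton TCP [-14.6  -0.6 170.9] turn err [0.03 0.04 0.02] F_c [-0.6  0.3  0.1] open 44.8 grip 0.0 q [-0.27 -0.13 -0.67  0.6   0.25  1.07]
```

View pics/s7.png

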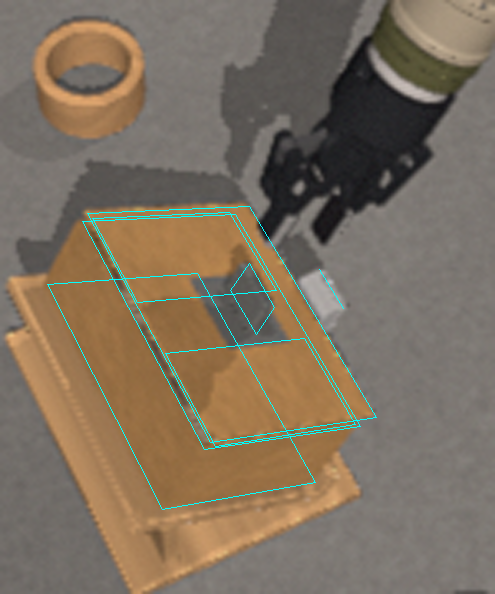

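The lid is flat and lined up with its latched outline. Its edge is at the catch (325,295), and the tab is around (252,300). I'll go down over the tab and grip it.

```bash
python3 -m crank '[[[0,0,0],[0,0,0.8],45],[[0,0,0],[0,0,0.8],45],[[0,0,0],[0,0,0.6],45],[[0,0,0],[0,0,0.33],45],[[0,0,0],[0,0,0],45]]'; python3 st.py; python3 -m crank '[[[0,0,0],[0,0,0],25],[[0,0,0],[0,0,0],15],[[0,0,0],[0,0,0],5],[[0,0,0],[0,0,0],5],[[0,0,0],[0,0,0],5],[[0,0,0],[0,0,0],5],[[0,0,0],[0,0,0],5]]' 70; python3 st.py
```

```text
t: 13.17
position: [0.5502, 0.0276, 0.1242]
orientation: [0.582, 0.776, 0.196, 0.146]
wrist_force: [-0.5, 0.1, 0.6]
opening: 0.525
gripper_force: 0.0
t 13.17 carton TCP [-19.8   1.   91.8] turn err [-0.07 -0.01 -0.01] F_c [-0.1  0.2  0.7] open 44.8 grip 0.0 q [-0.23  0.01 -0.73  0.39  0.23  1.11]
t: 13.75
position: [0.5571, 0.0281, 0.1333]
orientation: [0.579, 0.775, 0.202, 0.153]
wrist_force: [9.8, 8.2, 0.4]
opening: 0.102
gripper_force: 69.9
t 13.75 carton TCP [-9.5 -0.5 96.6] turn err [0.13 0.02 0.05] F_c [10.5  5.1 -5.3] open 8.7 grip 69.9 q [-0.22  0.01 -0.72  0.39  0.24  1.11]
```

```bash
python3 -m crank '[[[0,0,0],[0.04,0.08,0.03],5],[[0,0,0],[0.03,0.06,0.03],5],[[0,0,0],[0,0,0],5],[[0,0,0],[0,0,0],5]]' 70; python3 st.py
```

```text
t: 14.08
position: [0.558, 0.0287, 0.1318]
orientation: [0.581, 0.775, 0.197, 0.152]
wrist_force: [-5.0, -5.4, 9.3]
opening: 0.101
gripper_force: 72.6
t 14.08 carton TCP [-9.3 -0.2 94.8] turn err [0.05 0.08 0.01] F_c [-1.1 -3.8 11.2] open 8.6 grip 72.6 q [-0.22  0.01 -0.72  0.39  0.23  1.12]
```

```bash
python3 -m crank '[[[0,0,0],[-0.02,0,-0.03],5],[[0,0,0],[0,0,-0.03],5],[[0,0,0],[0,0,0],5]]' ; python3 st.py; python3 -m crank '[[[0,0,0],[0,0,-0.03],5],[[0,0,0],[0,0,-0.03],5],[[0,0,0],[0,0,0],5]]' ; python3 st.py
```

```text
t: 14.33
position: [0.5575, 0.0286, 0.1325]
orientation: [0.581, 0.775, 0.198, 0.152]
wrist_force: [4.9, -2.6, -0.6]
opening: 0.105
gripper_force: 70.5
t 14.33 carton TCP [-9.4 -0.2 95.6] turn err [0.05 0.06 0.01] F_c [ 3.2 -3.9 -2.4] open 9.0 grip 70.5 q [-0.22  0.01 -0.71  0.39  0.23  1.12]
t: 14.58
position: [0.5569, 0.0284, 0.1338]
orientation: [0.581, 0.775, 0.198, 0.151]
wrist_force: [6.9, -1.9, -1.9]
opening: 0.102
gripper_force: 69.8
t 14.58 carton TCP [-9.3 -0.2 97. ] turn err [0.05 0.06 0.01] F_c [ 4.4 -3.8 -4.6] open 8.7 grip 69.8 q [-0.22  0.01 -0.71  0.4   0.23  1.12]
```

```bash
python3 -m crank '[[[0,0,0],[-0.02,0.03,-0.03],5],[[0,0,0],[0,0,-0.03],5],[[0,0,0],[0,0,0],5]]' ; python3 st.py; python3 -m crank '[[[0,0,0],[0,0.02,-0.03],5],[[0,0,0],[0,0,0],5]]' ; python3 st.py
```

```text
t: 14.83
position: [0.5564, 0.0282, 0.1351]
orientation: [0.581, 0.775, 0.198, 0.151]
wrist_force: [8.2, -0.2, -4.0]
opening: 0.103
gripper_force: 69.4
t 14.83 carton TCP [-9.2 -0.2 98.4] turn err [0.03 0.04 0.01] F_c [ 4.9 -2.5 -7.3] open 8.8 grip 69.4 q [-0.22  0.01 -0.71  0.4   0.23  1.12]
t: 15.0
position: [0.5561, 0.0281, 0.1356]
orientation: [0.581, 0.775, 0.197, 0.15]
wrist_force: [8.9, -0.9, -4.6]
opening: 0.107
gripper_force: 69.2
t 15.0 carton TCP [-9.3 -0.2 99.1] turn err [0.02 0.04 0.01] F_c [ 5.1 -3.4 -8. ] open 9.1 grip 69.2 q [-0.22  0.01 -0.71  0.41  0.23  1.12]
```

```bash
python3 -m crank '[[[0,0,0],[0,0.03,-0.03],5],[[0,0,0],[0,0.02,-0.02],5],[[0,0,0],[0,0,0],5]]' ; python3 st.py
```

```text
t: 15.25
position: [0.5557, 0.028, 0.1365]
orientation: [0.581, 0.775, 0.196, 0.15]
wrist_force: [9.0, -2.8, -9.6]
opening: 0.104
gripper_force: 68.9
t 15.25 carton TCP [ -9.1  -0.2 100.1] turn err [-0.01  0.05 -0.  ] F_c [  2.3  -5.2 -12.2] open 8.9 grip 68.9 q [-0.22  0.   -0.71  0.41  0.23  1.12]
```

```bash
python3 -m crank '[[[0,0,0],[0.01,0,-0.01],5],[[0,0,0],[0,0,0],5],[[0,0,0],[0,0,0],5],[[0,0,0],[0,0,0],5]]' ; python3 st.py; python3 -m crank '[[[0,0,0],[0,0,0],5],[[0,0,0],[0,0,0],5],[[0,0,0],[0,0,0],5],[[0,0,0],[0,0,0],5],[[0,0,0],[0,0,0],5]]' ; python3 st.py
```

```text
t: 15.58
position: [0.5556, 0.028, 0.1367]
orientation: [0.581, 0.775, 0.196, 0.15]
wrist_force: [9.6, -3.0, -10.0]
opening: 0.101
gripper_force: 68.8
t 15.58 carton TCP [ -9.2  -0.2 100.2] turn err [-0.01  0.05 -0.  ] F_c [  2.6  -5.6 -12.8] open 8.6 grip 68.8 q [-0.22  0.   -0.71  0.41  0.23  1.12]
t: 16.0
position: [0.5556, 0.028, 0.1367]
orientation: [0.581, 0.775, 0.196, 0.15]
wrist_force: [8.8, -3.8, -10.4]
opening: 0.1
gripper_force: 68.8
t 16.0 carton TCP [ -9.2  -0.2 100.2] turn err [-0.01  0.05 -0.  ] F_c [  1.5  -6.1 -12.7] open 8.5 grip 68.8 q [-0.22  0.   -0.71  0.41  0.23  1.12]
```

```bash
python3 -m crank '[[[0,0,0],[0,0,0.03],5],[[0,0,0],[0,-0.02,0.03],5],[[0,0,0],[0,-0.02,0.03],5],[[0,0,0],[0,-0.02,0.03],5],[[0,0,0],[0,-0.02,0.03],5],[[0,0,0],[0.03,0,0.02],5],[[0,0,0],[0,0,0],5]]' ; python3 st.py
```

```text
t: 16.58
position: [0.5573, 0.0286, 0.1331]
orientation: [0.581, 0.775, 0.197, 0.152]
wrist_force: [5.1, -5.0, 0.1]
opening: 0.105
gripper_force: 70.3
t 16.58 carton TCP [-9.3 -0.1 96.2] turn err [0.03 0.07 0.01] F_c [ 3.1 -6.2 -1.6] open 8.9 grip 70.3 q [-0.22  0.01 -0.71  0.4   0.23  1.12]
```

```bash
python3 -m crank '[[[0,0,0],[0,0,0.01],14],[[0,0,0],[0,0,0],25],[[0,0,0],[0,0,0],40],[[0,0,0],[0,0,0],40],[[0,0,0],[0,0,0],40],[[0,0,0],[0,0,-0.5],40],[[0,0,0],[0,0,-1],40],[[0,0,0],[0,0,-1],40],[[0,0,0],[0,0,-1],40],[[0,0,0],[0,0,-1],40],[[0,0,0],[0,0,-1],40],[[0,0,0],[0,0,0],40],[[0,0,0],[0,0,0],40]]' ; python3 st.py; python3 - <<'E'
from h import *
p=np.load("p.npy"); p=np.r_[p[:3]+Rc(p[3]).apply([0,0,.003]),p[3],0,0,0]
c=robot.camera("scene"); t=robot.camera("top")
overlay(c,p,"pics/a.png",(180,110,400,390),2.1);overlay(t,p,"pics/b.png",(130,150,400,300),1.2)
a=cv2.imread("pics/a.png");b=cv2.imread("pics/b.png"); H=max(a.shape[0],b.shape[0]); cv2.imwrite("pics/s8.png",np.hstack([np.pad(i,((0,H-i.shape[0]),(0,0),(0,0))) for i in(a,b)]))
for n,h in(("tape",48),("jar",100),("pot",70)):
    d=robot.search_frame(c,n)
    if d: print(n,d[0])
E
```

```text
t: 17.67
position: [0.4805, 0.0076, 0.2791]
orientation: [0.581, 0.775, 0.198, 0.152]
wrist_force: [-0.1, -0.1, 0.1]
opening: 0.47
gripper_force: 0.0
t 17.67 carton TCP [ -9.1   1.3 262.5] turn err [0.06 0.06 0.01] F_c [-0.  -0.1  0.2] open 40.1 grip 0.0 q [-0.33 -0.26 -0.55  0.85  0.28  1.02]
tape {'rect': [212.4, 121.2, 33.7, 34.3], 'confidence': 0.62}
jar {'rect': [277.3, 340.7, 30.3, 40.1], 'confidence': 0.81}
pot {'rect': [336.1, 310.9, 39.5, 41.8], 'confidence': 0.87}
```

View pics/s8.png

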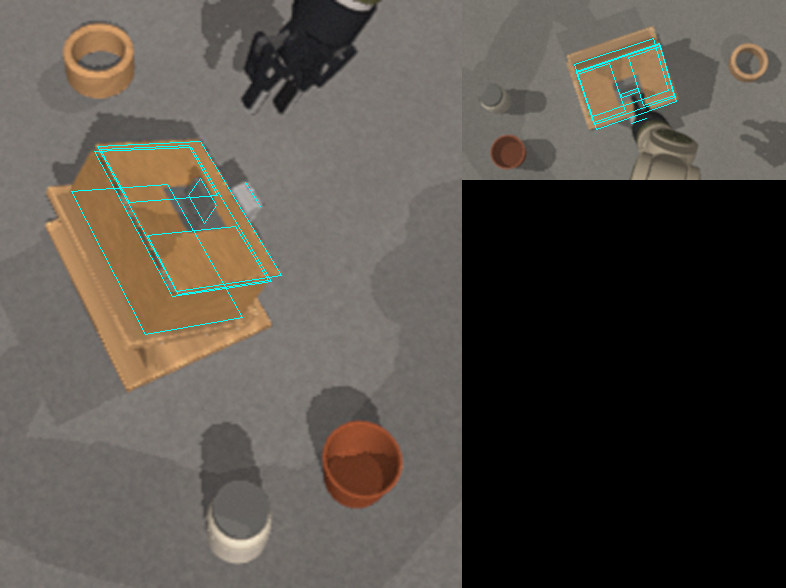

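The lid is still shut under the catch (245,200), the gripper is clear, and the tape, jar and pot are where they started.

```bash
python3 -c "
from plant import robot
print(robot.sign_off())"
```

```text
the job is handed in; nothing more can be done
None
```

The carton is closed and latched: both side flaps were folded flat first, the catch held a steady pull of about 12.7 N on the tab for about 0.75 s, and the tape, jar and pot are undisturbed; the job is handed in at about 18 s, with no verdict shown.

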